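# Turn a rail end for end in a dowel-drilling jig with a locked release

## Robot

A 6-joint arm with a two-finger parallel gripper is mounted at the origin on a cart in front of the work surface, level with it; the furniture and walls round the work are solid. World frame = base frame: x ahead of the robot, y to its left, z up, the work surface at z = 0. Lengths are in m, angles in rad, forces in N, time in s.
With the tool pointing down it reaches from about 0.275 to 0.75 m from the base axis. Payload 10.2 kg.
Tool frame: the origin (TCP) lies at the very end of the fingers, on their centre line; the grasp point (between the pads) lies 19 mm behind it; z points along the fingers, y is the line along which they close (so a half turn about z gives the same grasp; the last joint's range is limited). The gripper opens to 85 mm and grips with 20 to 120 N. Pads are 22 mm wide; open, the fingers measure 114 mm over their backs; the gripper's body (76 mm by 85 mm) begins 54 mm behind the grasp point. The pads swing forward as they close: fully open they stand 13 mm farther back than shut.
Start: joints at [-1.341, 0.313, 1.498, -0, 1.331, -0.223], TCP at [0.23, -0.472, 0.231] pointing down, gripper open.
Joint ranges: [-2.94, 2.94], [-0.97, 2.17], [0.19, 2.56], [-1.23, 4.37], [0.02, 3.11], [-2.88, 2.88]. Speed limits (rad/s): [2.39, 2.39, 3.01, 3.14, 3.14, 3.14].

## Interface

Orientations are given as a unit quaternion [w, x, y, z].
In Python, from bench import arm gives the robot as it stands.
- The arm moves only by the tool send_rows, never from a script. Its argument "targets" is a list of rows, each an object of numbers: "x", "y", "z": the shift along the world's x, y, z in m; "ax", "ay", "az": the turn, a rotation vector about the world's x, y, z in degrees; "claw": the opening, from 0 (shut) to 1 (fully open). In form: [{"x": .., "y": .., "z": .., "ax": .., "ay": .., "az": .., "claw": ..}, ...]. A call has 1 to 20 rows; each row is the pose to reach, as a shift and turn from the pose commanded when the call began; what a row does not reach only later rows make up. A row lasts 1/8 s, in which the tool goes at most 62.5 mm and 10.7 degrees, less where a joint would pass 70% of its speed; a pose out of reach is approached as far as the arm can. A call with a gripper value outside its range is refused whole. The fingers move at their own pace and stop on an object; the grip force is fixed at half the most. Time passes only in rows, so rows that repeat a pose let the fingers close. It gives the time, the measured TCP pose, the force, the opening and the grip force at its end, in the units of the state.
- arm.read_state(): the state, without advancing time (a new reading comes with each control period).
- arm.camera(name): name is "scene" or "top" or "wrist"; returns the picture (384x512x3 uint8, red, green, blue); there is no depth.
- arm.camera_params(name): a dict with "fx", "fy", "cx", "cy" (pixels), "xyz" and "rotation" of the camera in the world; the wrist camera has in their place "mount" (4x4, takes a point from camera to tool coordinates, whose origin is the TCP and whose axes are the flange's). Camera axes: x right, y down, z forward; pixel columns grow to the right and rows downward; lengths in m; the calibration is good to about 2 mm. A picture is of the moment at which its call begins: read the wrist's pose just before it. camera_params takes no time and is no camera call.
- arm.finish_job(): hands the job in; it is judged then, once.
Trained networks look in the newest picture that a camera, given by its name, has taken for a name from the list of things; names that differ only in an ending like _2 or _b are one class to them, and where a whole thing is asked for, a point or a joint stands for the part that bears it (a point fixed in the world has none). Each returns a list of dicts, best first, with "confidence" (0 to 1); they miss things now and then, are a little off and sometimes report something else, mostly with a low value. They report only what shows in the picture. A call takes as long as a camera call.
- arm.masks_of(camera, name): "pixels" (384x512 bool, what is visible of it) and "box" ([left, top, right, bottom] in pixels, round what is visible of it).
- arm.landmark_of(camera, name): "xy" ([column, row] in pixels: a listed point, or the origin of a listed thing).
The state is a dict: "t": time; "joints": joint angles; "joint_velocities": joint speeds; "joint_torque": joint torques, N m; "position": TCP position; "tool_rot": TCP orientation; "contact_force": force on the tool from outside, world axes, zero at the start; "moment": the same for the moment, N m; "width": finger opening in m; "grasp_force": force on a finger pad.
Only numpy, scipy, OpenCV 4.12 (cv2) and the standard library are available. Lean on these libraries where they do the work, as an engineer would, in place of code of your own. Each camera call takes 0.05 s, during which the arm holds its last target. There are 200 camera calls.

## Task

The timber rail clamped in the dowel-drilling jig is drilled at the end against the steel stop, and now its plain end is due. Slide the safety catch fully aside, press the release button it covered so that the clamp springs open, take the rail out, turn it end for end (set it down on the bench to change your grip) and lay it back flat in the jig with the plain end up against the stop; then push the black palm knob in until the clamp locks again and slide the catch fully back over the button, so that drilling cannot shake it loose. Leave the tape measure and the tin where they are.

Things in the scene. Friction and masses are not known exactly. Their poses are not given: they have to be found in the camera images.
- jig: Fixed dowel-drilling jig. Origin: underside, on the rail's centre line. x: clamp pushes this way; y: along the rail to the stop; z up. In jig mm: plywood base 14 thick, x -128..56, y -60..78; aluminium fence x 19..37, y -50..50, top z 48; steel stop, face y 50, top z 60; grey housing x -120..-56, y -50..50, deck z 60, on it two catch guides 50 apart, top z 76. Bare bench at -y.
- rail: Loose timber rail 38 x 170 x 38 mm, 0.11 to 0.23 kg. Origin: centre of its underside; its y runs along it to the drilled end. At the start it lies in the jig, underside at jig z 14, drilled end on the stop, 70 mm of the plain end standing out beyond fence and housing at jig -y: the only place with finger room. With the clamp open it lifts straight up.
- rail_drilled (a point): Centre of the rail's drilled end face (two dark 8 mm dowel holes), 85 mm from the rail's origin along its +y, 19 mm above its underside.
- rail_plain (a point): Centre of the rail's plain end face (no holes), 85 mm along the rail's -y, 19 mm above its underside. In the jig's frame it should end at about x 0, y 50, z 33 mm.
- catch_tab (a point): Top centre of the upright steel thumb tab on the catch: 30 (jig x) x 8 (jig y) mm, standing 18 mm above the catch plate (plate top z 73, tab top z 91). Catch shut: jig x -88, y -8. Push its -y face towards jig +y to open it, its +y face towards -y to shut it (fingertips at z 76 or more clear the plate).
- catch (a joint): Travel of the safety catch, a 48 x 40 mm steel plate that shuts off the button: 0 shut over the button, 0.040 m fully open, sliding towards jig +y with about 1.5 N friction. Starts at 0 to 4 mm. It stays where it is left.
- button_top (a point): Top centre of the round black release button, 23 mm across, at jig x -88, y -24; its top is at z 68 mm when up, 8 mm above the housing deck, and moves down with the button. Press straight down with closed fingertips.
- button (a joint): Depth of the release button: 0 up (clamp locked once it is shut), 0.007 m fully down; spring 3 N at the top, 6 N at the bottom. Past 5 mm it frees the clamp. While the clamp is open it stays 4 mm down by itself, and pops up to 0 when the clamp locks.
- clamp (a joint): Opening of the sliding clamp jaw with its rubber pad: 0 shut and locked on the rail, 0.016 m open; it springs open along jig -x. To lock, push it to 0 or up to 3 mm beyond (about 10 to 14 N with the rail in); it then stays at 0. Open, the space between pad and fence is 51 mm wide.
- knob_face (a point): Outer face centre of the black palm knob, 34 mm across, on the clamp's push rod behind the housing, at jig y 0, z 37; x -143.5 when shut, -159.5 when open. Push it towards jig +x to shut the clamp.
- tape_measure: Yellow tape measure, 66 x 75 x 39 mm, loose bystander beyond the stop; origin at the centre of its underside.
- nail_tin: Round food tin with a paper label, 75 mm across, 58 mm tall, loose bystander beyond the stop; origin at the centre of its underside.

How it is judged:
On the way, in this order (a step that is already met when the one before it is completed fails the run):
1. the safety catch is slid fully aside (at least 35 of its 40 mm) (value of joint catch above 0.035 m), for 0.1 s.
2. the button has freed the clamp: the jaw stands open by more than 12 mm (value of joint clamp above 0.012 m), for 0.1 s.
3. the rail is out of the jig: its drilled end is more than 10 cm from where it was (distance of rail_drilled from where it was at the start of the episode above 0.1 m), for 0.1 s.
At the end, for the whole second after the job is handed in: The rail lies at rest flat in the jig the other way round, plain end within 3 mm of the stop, along the fence within 3 to 4 mm, not raised over 3 mm; the clamp is shut and locked with the button up (each within 1.5 mm) and the catch covers it (within 6 mm of shut) (y of rail_plain in the frame of jig between 0.047 and 0.052 m and x of rail_plain in the frame of jig between -0.003 and 0.003 m and x of rail_drilled in the frame of jig between -0.004 and 0.004 m and z of each of rail_plain, rail_drilled in the frame of jig below 0.036 m and value of joint each of clamp, button below 0.0015 m and value of joint catch below 0.006 m and linear speed of rail below 0.01 m/s); the robot touches nothing.
It fails at once if the tape measure is moved by more than 3 cm (distance of tape_measure from where it was at the start of the episode above 0.03 m).
It fails at once if the tin is moved by more than 3 cm (distance of nail_tin from where it was at the start of the episode above 0.03 m).
It also fails if it takes over 67 s, if anything falls off the work surface, if the arm or the gripper's body presses on something with over 40 N, if the wrist force passes 120 N, or if a joint passes its speed limit or range.

## Working session

There is one attempt and no reset: what is moved stays moved. The work goes in short steps, Python scripts to look and compute and a tool call to move; the robot and the scene stay as the last step left them, time stands still between calls to the robot, and variables do not carry over. Pictures are saved under pics/ and viewed, at most 10 in all, crops included, and the job is handed in when it is done.

Besides the shell and the picture viewer there is one more tool, called after ">>>" as name(argument=value, ...) on one line, values as JSON. send_rows: Moves the arm, as the interface text tells. Its arguments: {"type":"object","properties":{"targets":{"type":"array"}},"required":["targets"]}

```bash
mkdir -p pics
cat > h.py <<'E'
import numpy as np,cv2
from bench import arm
def ray(cam,px):
    p=arm.camera_params(cam)
    if cam=='wrist':
        from scipy.spatial.transform import Rotation as R
        s=arm.read_state();q=s['tool_rot'];T=np.eye(4);T[:3,:3]=R.from_quat([q[1],q[2],q[3],q[0]]).as_matrix();T[:3,3]=s['position']
        M=T@np.array(p['mount']);Rm=M[:3,:3];o=M[:3,3]
    else: Rm=np.array(p['rotation']);o=np.array(p['xyz'])
    d=Rm@np.array([(px[0]-p['cx'])/p['fx'],(px[1]-p['cy'])/p['fy'],1]);return o,d
def at(cam,px,z):
    o,d=ray(cam,px);return o+d*(z-o[2])/d[2]
def snap(cam,name=None):
    im=arm.camera(cam)
    if name: cv2.imwrite('pics/'+name,im[:,:,::-1])
    return im
def lm(cam,n):
    r=arm.landmark_of(cam,n);return [(np.round(x['xy'],1).tolist(),round(x['confidence'],2)) for x in r[:2]]
E
python3 - <<'E'
from h import *
a=snap('top');b=snap('scene')
cv2.imwrite('pics/a.png',cv2.resize(np.vstack([a,b])[:,:,::-1],None,fx=.78,fy=.78))
for c in('top','scene'):
    p=arm.camera_params(c);print(c,p['xyz'],np.round(p['rotation'],3).tolist(),p['fx'])
    for n in['rail','rail_drilled','rail_plain','catch_tab','button_top','knob_face','jig','tape_measure','nail_tin']:
        print(n,lm(c,n))
s=arm.read_state();print(s)
E
```

```text
top [0.53964759 0.16289652 0.92869414] [-0.032, 0.714, -0.699, 0.031] 396.63896043370465
rail [([279.8, 237.7], 0.86)]
rail_drilled [([282.5, 201.5], 0.89)]
rail_plain [([285.8, 275.3], 0.83)]
catch_tab [([244.0, 226.4], 0.76)]
button_top []
knob_face [([216.2, 221.5], 0.93), ([287.0, 147.1], 0.35)]
jig [([283.5, 224.6], 0.6)]
tape_measure [([239.0, 157.2], 0.73), ([286.1, 223.1], 0.42)]
nail_tin [([288.1, 151.4], 0.9)]
scene [0.28824035 0.65651587 0.74523469] [0.1, -0.257, 0.895, -0.351] 426.6809248402494
rail [([289.8, 219.1], 0.71)]
rail_drilled [([257.9, 197.5], 0.81)]
rail_plain [([325.2, 227.2], 0.9)]
catch_tab [([258.3, 219.4], 0.57)]
button_top []
knob_face [([239.4, 253.0], 0.85), ([259.2, 196.7], 0.42)]
jig [([278.0, 217.8], 0.68)]
tape_measure [([196.7, 218.4], 0.59)]
nail_tin []
{'t': 1.0, 'joints': array([-1.34142905e+00,  3.12890280e-01,  1.49769941e+00, -3.85451223e-05,
        1.33101424e+00, -2.23369879e-01]), 'joint_velocities': array([ 1.14956380e-03,  2.01088572e-03, -5.78059169e-05, -4.74927738e-04,
       -1.16402801e-03,  1.92824835e-04]), 'joint_torque': array([-1.54152596e-03, -4.12170982e+01, -2.59898329e+01, -3.02522094e-04,
        5.95619567e-04,  9.01410999e-06]), 'position': array([ 0.22964449, -0.47211073,  0.23129937]), 'tool_rot': array([-5.58296953e-06,  9.74486829e-01,  2.24444693e-01, -1.87379684e-05]), 'contact_force': array([-0.42603406, -0.23743991,  0.79926988]), 'moment': array([ 0.01358612, -0.01845204, -0.02711929]), 'grasp_force': 0.0, 'width': 0.08554783502274305}
```

View pics/a.png

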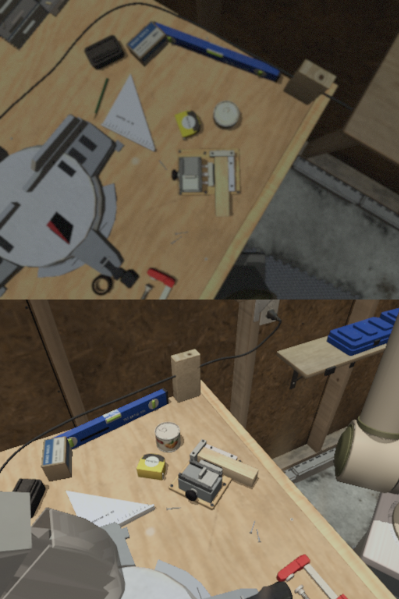

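```bash
sed -i "s/Rm=np.array(p\['rotation'\])/Rm=rot(p['rotation'])/" h.py
cat >> h.py <<'E'
from scipy.spatial.transform import Rotation as R
from scipy.optimize import least_squares
def rot(q):
    q=np.array(q)
    return q if q.ndim==2 else R.from_quat([q[1],q[2],q[3],q[0]]).as_matrix()
P={'rail_drilled':(0,50,33),'rail_plain':(0,-120,33),'catch_tab':(-88,-6,91),'knob_face':(-143.5,0,37),'jig':(0,0,0),'rail':(0,-35,14)}
def fit(obs,x0=(0.6,0,0)):
    # obs: list of (o,d,P_mm)
    def f(x):
        c,s=np.cos(x[2]),np.sin(x[2]);r=[]
        for o,d,p in obs:
            p=np.array(p)/1e3;w=np.array([x[0]+c*p[0]-s*p[1],x[1]+s*p[0]+c*p[1],p[2]])
            r+=list(1e3*np.cross(w-o,d/np.linalg.norm(d)))
        return r
    best=min((least_squares(f,(x0[0],x0[1],a),loss='soft_l1',f_scale=3) for a in np.arange(-3,3,.7)),key=lambda r:r.cost)
    return best.x,np.round(np.linalg.norm(np.reshape(best.fun,(-1,3)),axis=1),1)
def j2w(x,p):
    c,s=np.cos(x[2]),np.sin(x[2]);p=np.array(p)/1e3
    return np.array([x[0]+c*p[0]-s*p[1],x[1]+s*p[0]+c*p[1],p[2]])
E
python3 - <<'E'
from h import *
D={'top':{'rail':(279.8,237.7),'rail_drilled':(282.5,201.5),'rail_plain':(285.8,275.3),'catch_tab':(244,226.4),'knob_face':(216.2,221.5)},
'scene':{'rail_drilled':(257.9,197.5),'rail_plain':(325.2,227.2),'catch_tab':(258.3,219.4),'knob_face':(239.4,253)}}
for cs in(['top'],['scene'],['top','scene']):
    obs=[(*ray(c,px),P[n]) for c in cs for n,px in D[c].items()]
    print(cs,*fit(obs))
for n,px in(('tape',(239,157.2)),('tin',(288.1,151.4))):print(n,at('top',px,.0))
print(rot(arm.camera_params('top')['rotation']).round(2))
print(rot(arm.read_state()['tool_rot']).round(3));print(np.round(arm.camera_params('wrist')['mount'],3), arm.camera_params('wrist'))
E
```

```text
['top'] [ 0.5764054   0.11940415 -1.52931095] [6.7 3.  4.2 4.6 7.7]
['scene'] [ 0.57781802  0.11645735 -1.55185676] [3.3 4.  3.4 3.3]
['top', 'scene'] [ 0.57704287  0.1183513  -1.54104805] [7.3 3.6 4.3 5.4 7.5 4.8 4.8 1.4 3.9]
tape [0.73009308 0.22412385 0.        ]
tin [0.74648286 0.10772451 0.        ]
[[ 0.02 -1.    0.09]
 [-1.   -0.02  0.  ]
 [-0.   -0.09 -1.  ]]
[[ 0.899  0.437 -0.   ]
 [ 0.437 -0.899  0.   ]
 [-0.    -0.    -1.   ]]
[[ 0.    -0.966 -0.259  0.064]
 [ 1.     0.    -0.    -0.   ]
 [ 0.    -0.259  0.966 -0.144]
 [ 0.     0.     0.     1.   ]] {'fx': 270.8016502353713, 'fy': 270.8016502353713, 'cx': 253.3015274478652, 'cy': 191.89842518961598, 'mount': array([[ 2.80469073e-04, -9.65980315e-01, -2.58615454e-01,
         6.39397380e-02],
       [ 9.99999955e-01,  2.98008323e-04, -2.86182170e-05,
        -3.84197899e-04],
       [ 1.04714192e-04, -2.58615435e-01,  9.65980355e-01,
        -1.43746589e-01],
       [ 0.00000000e+00,  0.00000000e+00,  0.00000000e+00,
         1.00000000e+00]])}
```

>>> send_rows(targets=[{"x":0.32,"y":0.64,"z":0.03,"az":-24,"claw":0},{"x":0.32,"y":0.64,"z":0.03,"az":-24,"claw":0},{"x":0.32,"y":0.64,"z":0.03,"az":-24,"claw":0},{"x":0.32,"y":0.64,"z":0.03,"az":-24,"claw":0},{"x":0.32,"y":0.64,"z":0.03,"az":-24,"claw":0},{"x":0.32,"y":0.64,"z":0.03,"az":-24,"claw":0},{"x":0.32,"y":0.64,"z":0.03,"az":-24,"claw":0},{"x":0.32,"y":0.64,"z":0.03,"az":-24,"claw":0},{"x":0.32,"y":0.64,"z":0.03,"az":-24,"claw":0},{"x":0.32,"y":0.64,"z":0.03,"az":-24,"claw":0},{"x":0.32,"y":0.64,"z":0.03,"az":-24,"claw":0},{"x":0.32,"y":0.64,"z":0.03,"az":-24,"claw":0},{"x":0.32,"y":0.64,"z":0.03,"az":-24,"claw":0},{"x":0.32,"y":0.64,"z":0.03,"az":-24,"claw":0},{"x":0.32,"y":0.64,"z":0.03,"az":-24,"claw":0}])

```text
validation failed for argument at $.ta...
```

Run:
```python
from h import *
s=arm.read_state();print(s['position'],s['tool_rot'],s['joints'].round(2))
im=snap('wrist','b.png')
obs=[];
for n in P:
    r=lm('wrist',n);print(n,r)
    if r and r[0][1]>.4: obs.append((*ray('wrist',r[0][0]),P[n]))
print(fit(obs))
```

```text
[ 0.22964449 -0.47211073  0.23129937] [-5.58296953e-06  9.74486829e-01  2.24444693e-01 -1.87379684e-05] [-1.34  0.31  1.5  -0.    1.33 -0.22]
rail_drilled []
rail_plain []
catch_tab []
knob_face []
jig []
rail []
(array([ 0.6,  0. , -3. ]), array([], dtype=float64))
```

View pics/b.png

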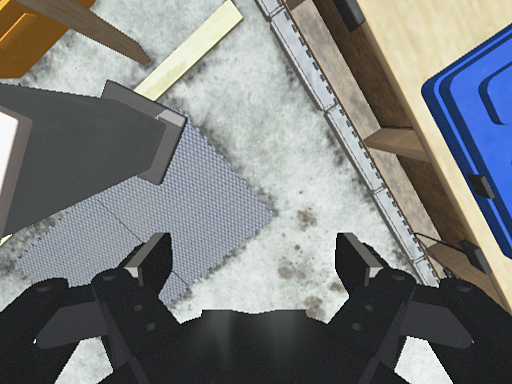

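The wrist picture shows only floor and the fingers, because the move was refused. The rows probably need every field, so I'll send full ones.

>>> send_rows(targets=[{"x":0.32,"y":0.64,"z":0.03,"ax":0,"ay":0,"az":-24,"claw":0},{"x":0.32,"y":0.64,"z":0.03,"ax":0,"ay":0,"az":-24,"claw":0},{"x":0.32,"y":0.64,"z":0.03,"ax":0,"ay":0,"az":-24,"claw":0},{"x":0.32,"y":0.64,"z":0.03,"ax":0,"ay":0,"az":-24,"claw":0},{"x":0.32,"y":0.64,"z":0.03,"ax":0,"ay":0,"az":-24,"claw":0},{"x":0.32,"y":0.64,"z":0.03,"ax":0,"ay":0,"az":-24,"claw":0},{"x":0.32,"y":0.64,"z":0.03,"ax":0,"ay":0,"az":-24,"claw":0},{"x":0.32,"y":0.64,"z":0.03,"ax":0,"ay":0,"az":-24,"claw":0},{"x":0.32,"y":0.64,"z":0.03,"ax":0,"ay":0,"az":-24,"claw":0},{"x":0.32,"y":0.64,"z":0.03,"ax":0,"ay":0,"az":-24,"claw":0},{"x":0.32,"y":0.64,"z":0.03,"ax":0,"ay":0,"az":-24,"claw":0},{"x":0.32,"y":0.64,"z":0.03,"ax":0,"ay":0,"az":-24,"claw":0},{"x":0.32,"y":0.64,"z":0.03,"ax":0,"ay":0,"az":-24,"claw":0},{"x":0.32,"y":0.64,"z":0.03,"ax":0,"ay":0,"az":-24,"claw":0},{"x":0.32,"y":0.64,"z":0.03,"ax":0,"ay":0,"az":-24,"claw":0}])

```text
t: 3.22
position: [0.5495, 0.1669, 0.2615]
tool_rot: [0.0, 1.0, 0.016, 0.0]
contact_force: [-0.9, -1.8, 0.5]
width: 0.0001
grasp_force: 0.0
```

Run:
```python
from h import *
s=arm.read_state();print(s['position'],s['tool_rot'],s['joints'].round(2))
im=snap('wrist','c.png')
obs=[];
for n in P:
    r=lm('wrist',n);print(n,r)
    if r and r[0][1]>.4: obs.append((*ray('wrist',r[0][0]),P[n]))
print(fit(obs))
```

```text
[0.54952124 0.16694901 0.26152544] [2.93404491e-05 9.99866762e-01 1.63232462e-02 9.07451056e-05] [ 0.09  0.4   1.29 -0.    1.45  1.63]
rail_drilled [([290.5, 114.3], 0.62), ([220.3, 160.8], 0.27)]
rail_plain [([286.5, 232.8], 0.86)]
catch_tab [([221.7, 162.3], 0.93)]
knob_face [([182.9, 151.0], 0.76)]
jig [([285.8, 145.9], 0.95)]
rail []
(array([ 0.57348218,  0.1187899 , -1.53720051]), array([1.9, 0.7, 2.1, 1.1, 4. ]))
```

View pics/c.png

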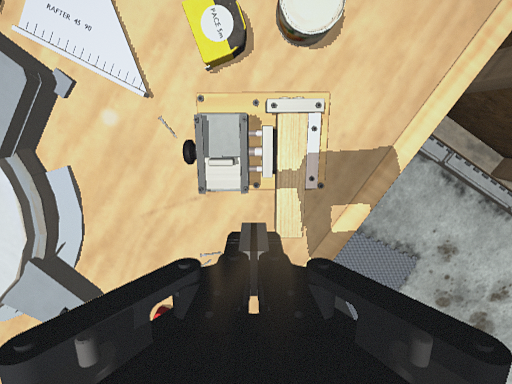

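The jig is clear in the wrist view: knob at (190,151), tab at (221,162) and rail end at (287,233). The bench edge runs diagonally close on the right. Next is pushing the catch open.

>>> send_rows(targets=[{"x":-0.017,"y":0.0385,"z":-0.05,"ax":0,"ay":0,"az":0,"claw":0},{"x":-0.017,"y":0.0385,"z":-0.11,"ax":0,"ay":0,"az":0,"claw":0},{"x":-0.017,"y":0.0385,"z":-0.16,"ax":0,"ay":0,"az":0,"claw":0},{"x":-0.017,"y":0.0385,"z":-0.18,"ax":0,"ay":0,"az":0,"claw":0},{"x":-0.017,"y":0.0385,"z":-0.18,"ax":0,"ay":0,"az":0,"claw":0},{"x":-0.009,"y":0.039,"z":-0.18,"ax":0,"ay":0,"az":0,"claw":0},{"x":-0.001,"y":0.039,"z":-0.18,"ax":0,"ay":0,"az":0,"claw":0},{"x":0.007,"y":0.0395,"z":-0.18,"ax":0,"ay":0,"az":0,"claw":0},{"x":0.014,"y":0.0395,"z":-0.18,"ax":0,"ay":0,"az":0,"claw":0},{"x":0.021,"y":0.04,"z":-0.18,"ax":0,"ay":0,"az":0,"claw":0},{"x":0.027,"y":0.04,"z":-0.18,"ax":0,"ay":0,"az":0,"claw":0},{"x":0.031,"y":0.04,"z":-0.18,"ax":0,"ay":0,"az":0,"claw":0},{"x":0.031,"y":0.04,"z":-0.18,"ax":0,"ay":0,"az":0,"claw":0}])

```text
t: 5.2
position: [0.581, 0.2078, 0.0812]
tool_rot: [0.0, 1.0, 0.017, 0.0]
contact_force: [0.6, -0.9, -0.6]
width: 0.0001
grasp_force: 0.0
```

>>> send_rows(targets=[{"x":0.002,"y":0,"z":0,"ax":0,"ay":0,"az":0,"claw":0},{"x":0.004,"y":0,"z":0,"ax":0,"ay":0,"az":0,"claw":0},{"x":0.004,"y":0,"z":0,"ax":0,"ay":0,"az":0,"claw":0}])

```text
t: 5.58
position: [0.5848, 0.2079, 0.0813]
tool_rot: [-0.0, 1.0, 0.017, 0.0]
contact_force: [-0.9, 0.0, -1.0]
width: 0.0001
grasp_force: 0.3
```

Run:
```python
from h import *
s=arm.read_state();print(s['position'],s['contact_force'])
snap('scene');r=arm.landmark_of('scene','catch_tab');print(r[:1])
im=snap('wrist');cv2.imwrite('pics/d.png',cv2.resize(im[60:290,120:400,::-1],None,fx=2.5,fy=2.5))
```

```text
[0.58476015 0.20791421 0.08125923] [-0.88513648  0.00243277 -1.00952578]
[{'xy': [243.9, 214.1], 'confidence': 0.54}]
```

View pics/d.png

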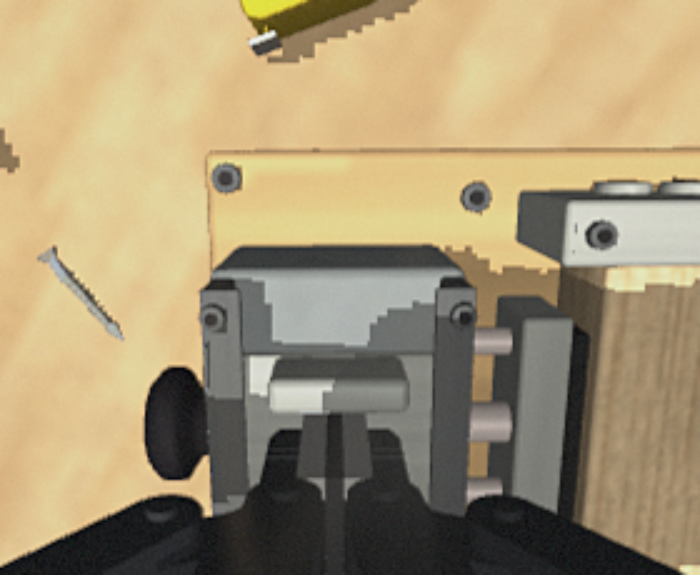

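The tab, at about crop (338,395), stands just ahead of the fingertips, with the plate still short of the guide ends at row 290. I'll work out how far the catch has travelled.

Run:
```python
from h import *
J=(.5735,.1188,-1.5372)
c,s=np.cos(J[2]),np.sin(J[2])
def w2j(w): d=w[:2]-np.array(J[:2]);return np.round(1e3*np.array([c*d[0]+s*d[1],-s*d[0]+c*d[1]]),1)
f=lambda u,v,z:w2j(at('wrist',(120+u/2.5,60+v/2.5),z))
for n,a in dict(tabtop_c=(338,377+8,.091),tab_back_top=(338,360,.091),tab_front_top=(338,380,.091),plate_far=(335,352,.073),guideL_end=(222,290,.076),guideR_end=(455,290,.076),stopface=(640,262,.06),fingertip=(335,415,.0813),railfar=(700,268,.052),fence=(0,0,0)).items(): print(n,f(*a))
print('tcp',w2j(arm.read_state()['position']))
o,d=ray('wrist',(0,0))
p=arm.camera_params('wrist');print(arm.landmark_of('wrist','catch_tab')[:1],arm.landmark_of('wrist','jig')[:1])
```

```text
tabtop_c [-87.4  30.2]
tab_back_top [-87.5  35.7]
tab_front_top [-87.4  31.3]
plate_far [-88.  32.]
guideL_end [-113.4   47.4]
guideR_end [-61.1  47.5]
stopface [-13.   51.2]
fingertip [-88.   19.6]
railfar [ 6.3 48.4]
fence [-189.9  121.8]
tcp [-88.6  14.2]
[] [{'xy': [355.5, 210.6], 'confidence': 0.64}]
```

>>> send_rows(targets=[{"x":0.002,"y":0,"z":0,"ax":0,"ay":0,"az":0,"claw":0},{"x":0.004,"y":0,"z":0,"ax":0,"ay":0,"az":0,"claw":0},{"x":0.004,"y":0,"z":0,"ax":0,"ay":0,"az":0,"claw":0}])

```text
t: 6.2
position: [0.5889, 0.2079, 0.0813]
tool_rot: [-0.0, 1.0, 0.017, 0.0]
contact_force: [-0.3, 0.2, 0.6]
width: 0.0004
grasp_force: 0.1
```

>>> send_rows(targets=[{"x":0.002,"y":0,"z":0,"ax":0,"ay":0,"az":0,"claw":0},{"x":0.004,"y":0,"z":0,"ax":0,"ay":0,"az":0,"claw":0},{"x":0.004,"y":0,"z":0,"ax":0,"ay":0,"az":0,"claw":0}])

```text
t: 6.58
position: [0.5895, 0.208, 0.0811]
tool_rot: [0.0, 1.0, 0.017, -0.005]
contact_force: [-19.1, -1.0, 10.7]
width: -0.0
grasp_force: 9.8
```

Run:
```python
from h import *
im=snap('wrist');cv2.imwrite('pics/e.png',cv2.resize(im[150:250,200:330,::-1],None,fx=4,fy=4))
```

```text
(no output)
```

View pics/e.png

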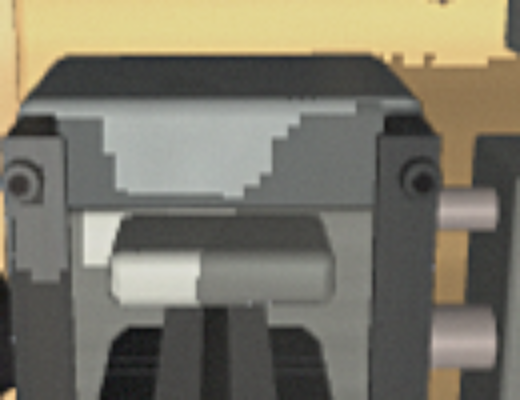

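The force jumped to -19 N, so the catch is against its end stop and fully open. Now the button.

>>> send_rows(targets=[{"x":-0.01,"y":-0.001,"z":0.002,"ax":0,"ay":0,"az":0,"claw":0},{"x":-0.0465,"y":-0.002,"z":0.004,"ax":0,"ay":0,"az":0,"claw":0},{"x":-0.0465,"y":-0.002,"z":0,"ax":0,"ay":0,"az":0,"claw":0},{"x":-0.0465,"y":-0.002,"z":-0.008,"ax":0,"ay":0,"az":0,"claw":0},{"x":-0.0465,"y":-0.002,"z":-0.014,"ax":0,"ay":0,"az":0,"claw":0},{"x":-0.0465,"y":-0.002,"z":-0.018,"ax":0,"ay":0,"az":0,"claw":0},{"x":-0.0465,"y":-0.002,"z":-0.0195,"ax":0,"ay":0,"az":0,"claw":0},{"x":-0.0465,"y":-0.002,"z":-0.0195,"ax":0,"ay":0,"az":0,"claw":0}])

```text
t: 7.62
position: [0.5468, 0.2058, 0.062]
tool_rot: [0.0, 1.0, 0.017, 0.001]
contact_force: [0.1, -0.9, 4.9]
width: 0.0001
grasp_force: 2.5
```

Run:
```python
from h import *
J=(.5735,.1188,-1.5372);c,s=np.cos(J[2]),np.sin(J[2])
def w2j(w): d=w[:2]-np.array(J[:2]);return np.round(1e3*np.array([c*d[0]+s*d[1],-s*d[0]+c*d[1]]),1)
print(w2j(arm.read_state()['position']))
snap('scene');snap('top')
for cam in('scene','top'):
  r=lm(cam,'knob_face');print(r,[w2j(at(cam,q[0],.037)) for q in r])
```

```text
[-87.9 -23.8]
[([235.1, 259.7], 0.49)] [array([-161.8,    6.8])]
[] []
```

The button shows a 5 N spring force and the knob has moved back to x -162, so the clamp is open. Next I'll grip the rail.

>>> send_rows(targets=[{"x":0,"y":0,"z":0.06,"ax":0,"ay":0,"az":0,"claw":1},{"x":-0.02,"y":-0.04,"z":0.09,"ax":0,"ay":0,"az":0,"claw":1},{"x":-0.0505,"y":-0.09,"z":0.09,"ax":0,"ay":0,"az":0,"claw":1},{"x":-0.0505,"y":-0.09,"z":0.08,"ax":0,"ay":0,"az":0,"claw":1},{"x":-0.0505,"y":-0.09,"z":0.06,"ax":0,"ay":0,"az":0,"claw":1},{"x":-0.0505,"y":-0.09,"z":0.03,"ax":0,"ay":0,"az":0,"claw":1},{"x":-0.0505,"y":-0.09,"z":0.0,"ax":0,"ay":0,"az":0,"claw":1},{"x":-0.0505,"y":-0.09,"z":-0.03,"ax":0,"ay":0,"az":0,"claw":1},{"x":-0.0505,"y":-0.09,"z":-0.045,"ax":0,"ay":0,"az":0,"claw":1},{"x":-0.0505,"y":-0.09,"z":-0.045,"ax":0,"ay":0,"az":0,"claw":0.2},{"x":-0.0505,"y":-0.09,"z":-0.045,"ax":0,"ay":0,"az":0,"claw":0.2},{"x":-0.0505,"y":-0.09,"z":-0.045,"ax":0,"ay":0,"az":0,"claw":0.2},{"x":-0.0505,"y":-0.09,"z":-0.045,"ax":0,"ay":0,"az":0,"claw":0.2},{"x":-0.0505,"y":-0.09,"z":-0.045,"ax":0,"ay":0,"az":0,"claw":0.2}])

```text
t: 9.57
position: [0.4963, 0.1159, 0.0179]
tool_rot: [-0.0, 1.0, 0.017, 0.001]
contact_force: [-1.8, -0.4, 6.3]
width: 0.0375
grasp_force: 60.1
```

Run:
```python
from h import *
im=cv2.imread('pics/c.png')
# bench edge: need pose at c.png
from scipy.spatial.transform import Rotation as R
p=arm.camera_params('top')
a=cv2.imread('pics/a.png')
for u,v in((335,90),(215,300),(260,222),(240,260)):
    print((u,v),at('top',(u/.78,v/.78),0).round(3))
```

```text
(335, 90) [ 0.841 -0.23   0.   ]
(215, 300) [0.211 0.128 0.   ]
(260, 222) [ 0.436 -0.001  0.   ]
(240, 260) [0.326 0.057 0.   ]
```

>>> send_rows(targets=[{"x":0,"y":0,"z":0.02,"ax":0,"ay":0,"az":0,"claw":0.2},{"x":0,"y":0,"z":0.06,"ax":0,"ay":0,"az":0,"claw":0.2},{"x":0,"y":0,"z":0.1,"ax":0,"ay":0,"az":0,"claw":0.2},{"x":-0.02,"y":0,"z":0.11,"ax":0,"ay":0,"az":10,"claw":0.2},{"x":-0.04,"y":-0.01,"z":0.11,"ax":0,"ay":0,"az":20,"claw":0.2},{"x":-0.06,"y":-0.02,"z":0.11,"ax":0,"ay":0,"az":30,"claw":0.2},{"x":-0.08,"y":-0.028,"z":0.11,"ax":0,"ay":0,"az":40,"claw":0.2},{"x":-0.086,"y":-0.028,"z":0.11,"ax":0,"ay":0,"az":50,"claw":0.2},{"x":-0.086,"y":-0.028,"z":0.11,"ax":0,"ay":0,"az":60,"claw":0.2},{"x":-0.086,"y":-0.028,"z":0.11,"ax":0,"ay":0,"az":70,"claw":0.2},{"x":-0.086,"y":-0.028,"z":0.11,"ax":0,"ay":0,"az":80,"claw":0.2},{"x":-0.086,"y":-0.028,"z":0.08,"ax":0,"ay":0,"az":90,"claw":0.2},{"x":-0.086,"y":-0.028,"z":0.04,"ax":0,"ay":0,"az":90,"claw":0.2},{"x":-0.086,"y":-0.028,"z":0.01,"ax":0,"ay":0,"az":90,"claw":0.2},{"x":-0.086,"y":-0.028,"z":0.0,"ax":0,"ay":0,"az":90,"claw":0.2}])

```text
t: 11.45
position: [0.409, 0.0879, 0.0159]
tool_rot: [-0.001, 0.695, 0.719, -0.001]
contact_force: [-0.0, 0.2, -0.5]
width: 0.0369
grasp_force: 60.4
```

Run:
```python
from h import *
im=snap('wrist','f.png')
snap('scene');snap('top')
for cam in('scene','top'):
  for n,z in(('rail_plain',.033),('rail_drilled',.033)):
    r=lm(cam,n);print(cam,n,r,[at(cam,q[0],z).round(3) for q in r])
print(arm.read_state()['joints'].round(2))
```

```text
scene rail_plain [([360.9, 216.2], 0.65), ([219.6, 186.0], 0.24)] [array([0.409, 0.042, 0.033]), array([0.719, 0.131, 0.033])]
scene rail_drilled [([327.4, 273.8], 0.77)] [array([0.408, 0.211, 0.033])]
top rail_plain [([273.7, 299.2], 0.32)] [array([0.405, 0.137, 0.033])]
top rail_drilled [([237.2, 298.9], 0.65)] [array([0.404, 0.218, 0.033])]
[-0.07  0.42  2.03 -0.    0.7  -0.1 ]
```

View pics/f.png

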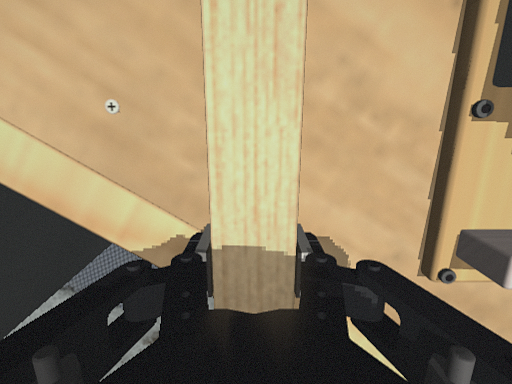

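The rail is held level above the bench. The bench edge is at lower left, a screw lies at (112,107) and the jig corner is at right. I'll check where the screw is before lowering.

Run:
```python
from h import *
for n,px in dict(screw=(112,107),edge1=(0,120),edge2=(205,232),floor1=(0,185),floor2=(160,265)).items(): print(n,at('wrist',px,0).round(3))
```

```text
screw [0.326 0.157 0.   ]
edge1 [0.261 0.148 0.   ]
edge2 [0.378 0.082 0.   ]
floor1 [0.253 0.109 0.   ]
floor2 [0.348 0.057 0.   ]
```

>>> send_rows(targets=[{"x":0.035,"y":0.015,"z":0.0,"ax":0,"ay":0,"az":0,"claw":0.2},{"x":0.035,"y":0.015,"z":-0.006,"ax":0,"ay":0,"az":0,"claw":0.2},{"x":0.035,"y":0.015,"z":-0.011,"ax":0,"ay":0,"az":0,"claw":0.2},{"x":0.035,"y":0.015,"z":-0.012,"ax":0,"ay":0,"az":0,"claw":0.2},{"x":0.035,"y":0.015,"z":-0.012,"ax":0,"ay":0,"az":0,"claw":0.6},{"x":0.035,"y":0.015,"z":-0.012,"ax":0,"ay":0,"az":0,"claw":1},{"x":0.035,"y":0.015,"z":-0.01,"ax":0,"ay":0,"az":0,"claw":1},{"x":0.035,"y":0.015,"z":0.0,"ax":0,"ay":0,"az":0,"claw":1},{"x":0.035,"y":0.04,"z":0.0,"ax":0,"ay":0,"az":0,"claw":1},{"x":0.035,"y":0.08,"z":0.0,"ax":0,"ay":0,"az":0,"claw":1},{"x":0.035,"y":0.099,"z":0.0,"ax":0,"ay":0,"az":0,"claw":1},{"x":0.035,"y":0.099,"z":-0.008,"ax":0,"ay":0,"az":0,"claw":1},{"x":0.035,"y":0.099,"z":-0.008,"ax":0,"ay":0,"az":0,"claw":0.2},{"x":0.035,"y":0.099,"z":-0.008,"ax":0,"ay":0,"az":0,"claw":0.2},{"x":0.035,"y":0.099,"z":-0.008,"ax":0,"ay":0,"az":0,"claw":0.2},{"x":0.035,"y":0.099,"z":-0.008,"ax":0,"ay":0,"az":0,"claw":0.2},{"x":0.035,"y":0.099,"z":-0.008,"ax":0,"ay":0,"az":0,"claw":0.2}])

```text
t: 13.92
position: [0.445, 0.1865, 0.0092]
tool_rot: [0.0, 0.695, 0.719, 0.0]
contact_force: [0.2, -1.9, 5.8]
width: 0.0371
grasp_force: 60.7
```

Run:
```python
from h import *
snap('scene')
for cam in('scene',):
  for n,z in(('rail_plain',.019),('rail_drilled',.019)):
    r=lm(cam,n);print(cam,n,r,[at(cam,q[0],z).round(3) for q in r])
im=snap('wrist');cv2.imwrite('pics/g.png',im[:,:,::-1])
```

```text
scene rail_plain [([341.6, 217.6], 0.68)] [array([0.446, 0.057, 0.019])]
scene rail_drilled [([306.5, 277.0], 0.78)] [array([0.441, 0.23 , 0.019])]
```

View pics/g.png

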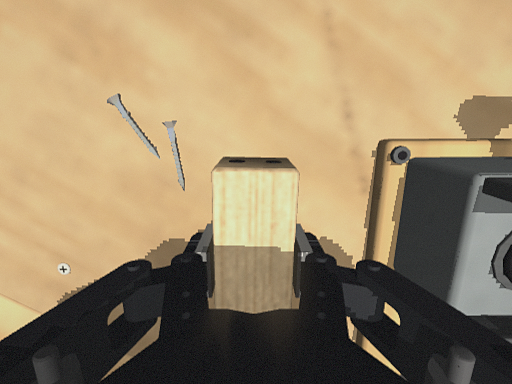

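The drilled end, with its holes at (237,160) and (270,160), is in front of the fingers, and the regrip is centred and square.

Run:
```python
from h import *
for px in((213,168),(297,168)): print(at('wrist',px,.038).round(4))
```

```text
[0.4249 0.2308 0.038 ]
[0.4609 0.232  0.038 ]
```

>>> send_rows(targets=[{"x":0,"y":0,"z":0.03,"ax":0,"ay":0,"az":0,"claw":0.2},{"x":0,"y":0,"z":0.08,"ax":0,"ay":0,"az":0,"claw":0.2},{"x":0,"y":0,"z":0.12,"ax":0,"ay":0,"az":0,"claw":0.2},{"x":0,"y":-0.02,"z":0.12,"ax":0,"ay":0,"az":10,"claw":0.2},{"x":0,"y":-0.04,"z":0.12,"ax":0,"ay":0,"az":20,"claw":0.2},{"x":0.01,"y":-0.066,"z":0.12,"ax":0,"ay":0,"az":30,"claw":0.2},{"x":0.02,"y":-0.066,"z":0.12,"ax":0,"ay":0,"az":40,"claw":0.2},{"x":0.03,"y":-0.066,"z":0.12,"ax":0,"ay":0,"az":50,"claw":0.2},{"x":0.045,"y":-0.066,"z":0.12,"ax":0,"ay":0,"az":60,"claw":0.2},{"x":0.045,"y":-0.066,"z":0.12,"ax":0,"ay":0,"az":70,"claw":0.2},{"x":0.045,"y":-0.066,"z":0.12,"ax":0,"ay":0,"az":80,"claw":0.2},{"x":0.045,"y":-0.066,"z":0.12,"ax":0,"ay":0,"az":90,"claw":0.2},{"x":0.045,"y":-0.066,"z":0.1,"ax":0,"ay":0,"az":90,"claw":0.2},{"x":0.045,"y":-0.066,"z":0.1,"ax":0,"ay":0,"az":90,"claw":0.2}])

```text
t: 15.88
position: [0.4887, 0.1208, 0.1076]
tool_rot: [-0.002, -0.017, 1.0, 0.0]
contact_force: [0.0, -0.7, -1.2]
width: 0.0372
grasp_force: 60.4
```

Run:
```python
from h import *
s=arm.read_state();print(s['position'],s['tool_rot'].round(4),s['joints'].round(2))
J=(.5735,.1188,-1.5372);c,sn=np.cos(J[2]),np.sin(J[2])
def w2j(w): d=w[:2]-np.array(J[:2]);return np.round(1e3*np.array([c*d[0]+sn*d[1],-sn*d[0]+c*d[1]]),1)
zb=s['position'][2]-.0092
snap('scene');snap('top','t.png')
for cam in('scene','top'):
  for n in('rail_plain','rail_drilled'):
    r=lm(cam,n);print(cam,n,r,[w2j(at(cam,q[0],zb+.019)) for q in r])
print(w2j(s['position']))
```

```text
[0.48865684 0.12081655 0.10756921] [-1.700e-03 -1.680e-02  9.999e-01  1.000e-04] [ 0.01  0.4   1.72  0.    1.02 -1.6 ]
scene rail_plain [([259.8, 172.2], 0.73), ([244.9, 211.7], 0.15)] [array([ 3.9, 46.5]), array([-103.6,   17.6])]
scene rail_drilled [([334.0, 205.8], 0.95)] [array([  -4. , -124.3])]
top rail_plain [([284.4, 203.1], 0.64)] [array([-0.6, 38.9])]
top rail_drilled [] []
[ -4.9 -84.7]
```

>>> send_rows(targets=[{"x":0,"y":0,"z":-0.03,"ax":0,"ay":0,"az":0,"claw":0.2},{"x":0,"y":0,"z":-0.05,"ax":0,"ay":0,"az":0,"claw":0.2},{"x":0,"y":0,"z":-0.06,"ax":0,"ay":0,"az":0,"claw":0.2},{"x":0,"y":0,"z":-0.07,"ax":0,"ay":0,"az":0,"claw":0.2},{"x":0,"y":0,"z":-0.078,"ax":0,"ay":0,"az":0,"claw":0.2},{"x":0,"y":0,"z":-0.083,"ax":0,"ay":0,"az":0,"claw":0.2},{"x":0,"y":0,"z":-0.083,"ax":0,"ay":0,"az":0,"claw":0.2}])

```text
t: 17.05
position: [0.4897, 0.1209, 0.0257]
tool_rot: [-0.0, -0.017, 1.0, 0.0]
contact_force: [-0.9, 0.5, -1.1]
width: 0.0371
grasp_force: 60.5
```

>>> send_rows(targets=[{"x":0,"y":0,"z":-0.0015,"ax":0,"ay":0,"az":0,"claw":0.2},{"x":0.003,"y":0,"z":-0.002,"ax":0,"ay":0,"az":0,"claw":0.2},{"x":0.005,"y":0,"z":-0.002,"ax":0,"ay":0,"az":0,"claw":0.2},{"x":0.007,"y":0,"z":-0.002,"ax":0,"ay":0,"az":0,"claw":0.2},{"x":0.007,"y":0,"z":-0.002,"ax":0,"ay":0,"az":0,"claw":0.2}])

```text
t: 17.68
position: [0.4968, 0.1209, 0.0238]
tool_rot: [0.0, -0.017, 1.0, -0.0]
contact_force: [-0.5, 0.4, -1.2]
width: 0.0372
grasp_force: 60.5
```

>>> send_rows(targets=[{"x":0.0015,"y":0,"z":0,"ax":0,"ay":0,"az":0,"claw":0.2},{"x":0.003,"y":0,"z":-0.0005,"ax":0,"ay":0,"az":0,"claw":0.2},{"x":0.004,"y":0,"z":-0.0005,"ax":0,"ay":0,"az":0,"claw":0.2},{"x":0.004,"y":0,"z":-0.0005,"ax":0,"ay":0,"az":0,"claw":0.2}])

```text
t: 18.18
position: [0.5002, 0.1209, 0.0232]
tool_rot: [-0.001, -0.017, 1.0, -0.0]
contact_force: [-3.9, -0.8, 0.6]
width: 0.0371
grasp_force: 60.8
```

>>> send_rows(targets=[{"x":0.001,"y":-0.002,"z":-0.0005,"ax":0,"ay":0,"az":0,"claw":0.2},{"x":0.001,"y":-0.004,"z":-0.0005,"ax":0,"ay":0,"az":0,"claw":0.2},{"x":0.001,"y":-0.005,"z":-0.0005,"ax":0,"ay":0,"az":0,"claw":0.2},{"x":0.001,"y":-0.005,"z":-0.0005,"ax":0,"ay":0,"az":0,"claw":0.2}])

```text
t: 18.68
position: [0.5005, 0.1172, 0.0231]
tool_rot: [-0.001, -0.018, 1.0, 0.001]
contact_force: [-9.9, 9.4, 8.6]
width: 0.0371
grasp_force: 60.7
```

The rail is seated against the stop, fence and base. I'll release it and go to the knob.

>>> send_rows(targets=[{"x":0,"y":0.001,"z":0,"ax":0,"ay":0,"az":0,"claw":0.7},{"x":0,"y":0.001,"z":0,"ax":0,"ay":0,"az":0,"claw":1},{"x":0,"y":0.001,"z":0.005,"ax":0,"ay":0,"az":0,"claw":1},{"x":0,"y":0.001,"z":0.05,"ax":0,"ay":0,"az":0,"claw":1},{"x":0,"y":0.01,"z":0.11,"ax":0,"ay":0,"az":0,"claw":0},{"x":0.02,"y":0.07,"z":0.14,"ax":0,"ay":0,"az":0,"claw":0},{"x":0.05,"y":0.13,"z":0.14,"ax":0,"ay":0,"az":0,"claw":0},{"x":0.066,"y":0.19,"z":0.14,"ax":0,"ay":0,"az":0,"claw":0},{"x":0.066,"y":0.2,"z":0.12,"ax":0,"ay":0,"az":0,"claw":0},{"x":0.066,"y":0.2,"z":0.07,"ax":0,"ay":0,"az":0,"claw":0},{"x":0.066,"y":0.2,"z":0.02,"ax":0,"ay":0,"az":0,"claw":0},{"x":0.066,"y":0.2,"z":0.006,"ax":0,"ay":0,"az":0,"claw":0},{"x":0.066,"y":0.2,"z":0.006,"ax":0,"ay":0,"az":0,"claw":0}])

```text
t: 20.3
position: [0.5681, 0.3159, 0.0295]
tool_rot: [0.0, -0.017, 1.0, 0.0]
contact_force: [0.8, 0.3, 0.8]
width: 0.0001
grasp_force: 0.0
```

Run:
```python
from h import *
J=(.5735,.1188,-1.5372);c,sn=np.cos(J[2]),np.sin(J[2])
def w2j(w): d=w[:2]-np.array(J[:2]);return np.round(1e3*np.array([c*d[0]+sn*d[1],-sn*d[0]+c*d[1]]),1)
print(w2j(arm.read_state()['position']))
snap('scene');snap('top')
for cam in('scene','top'):
  for n,z in(('rail_plain',.033),('rail_drilled',.033),('knob_face',.037)):
    r=lm(cam,n);print(cam,n,r,[w2j(at(cam,q[0],z)) for q in r])
```

```text
[-197.2    1.2]
scene rail_plain [] []
scene rail_drilled [([325.9, 227.5], 0.92)] [array([   4.6, -114.2])]
scene knob_face [([236.1, 257.3], 0.69)] [array([-156. ,    8.1])]
top rail_plain [([283.1, 200.9], 0.65)] [array([ 1.2, 51.3])]
top rail_drilled [([283.1, 278.6], 0.69)] [array([  -1.8, -122.6])]
top knob_face [([214.0, 224.9], 0.6)] [array([-155.1,   -1.1])]
```

>>> send_rows(targets=[{"x":0,"y":-0.012,"z":0,"ax":0,"ay":0,"az":0,"claw":0},{"x":0,"y":-0.02,"z":0,"ax":0,"ay":0,"az":0,"claw":0},{"x":0,"y":-0.026,"z":0,"ax":0,"ay":0,"az":0,"claw":0},{"x":0,"y":-0.03,"z":0,"ax":0,"ay":0,"az":0,"claw":0},{"x":0,"y":-0.034,"z":0,"ax":0,"ay":0,"az":0,"claw":0},{"x":0,"y":-0.037,"z":0,"ax":0,"ay":0,"az":0,"claw":0},{"x":0,"y":-0.037,"z":0,"ax":0,"ay":0,"az":0,"claw":0}])

```text
t: 21.58
position: [0.5681, 0.2795, 0.0289]
tool_rot: [0.001, -0.017, 1.0, 0.001]
contact_force: [2.6, 6.5, -2.3]
width: 0.0003
grasp_force: 2.4
```

>>> send_rows(targets=[{"x":0,"y":-0.0015,"z":0,"ax":0,"ay":0,"az":0,"claw":0},{"x":0,"y":-0.003,"z":0,"ax":0,"ay":0,"az":0,"claw":0},{"x":0,"y":-0.003,"z":0,"ax":0,"ay":0,"az":0,"claw":0}])

```text
t: 21.95
position: [0.5682, 0.2769, 0.0289]
tool_rot: [0.001, -0.017, 1.0, 0.001]
contact_force: [2.8, 6.9, -2.6]
width: -0.0002
grasp_force: 3.4
```

>>> send_rows(targets=[{"x":0,"y":-0.0015,"z":0,"ax":0,"ay":0,"az":0,"claw":0},{"x":0,"y":-0.003,"z":0,"ax":0,"ay":0,"az":0,"claw":0},{"x":0,"y":-0.003,"z":0,"ax":0,"ay":0,"az":0,"claw":0}])

```text
t: 22.32
position: [0.5682, 0.2741, 0.029]
tool_rot: [0.001, -0.017, 1.0, 0.001]
contact_force: [3.6, 8.2, -2.2]
width: -0.0002
grasp_force: 4.1
```

>>> send_rows(targets=[{"x":0,"y":-0.0015,"z":0,"ax":0,"ay":0,"az":0,"claw":0},{"x":0,"y":-0.003,"z":0,"ax":0,"ay":0,"az":0,"claw":0},{"x":0,"y":-0.003,"z":0,"ax":0,"ay":0,"az":0,"claw":0}])

```text
t: 22.7
position: [0.5683, 0.2717, 0.0291]
tool_rot: [0.001, -0.017, 1.0, 0.002]
contact_force: [5.0, 12.2, -3.2]
width: -0.0
grasp_force: 5.8
```

>>> send_rows(targets=[{"x":0,"y":-0.0015,"z":0,"ax":0,"ay":0,"az":0,"claw":0},{"x":0,"y":-0.002,"z":0,"ax":0,"ay":0,"az":0,"claw":0},{"x":0,"y":-0.002,"z":0,"ax":0,"ay":0,"az":0,"claw":0}])

```text
t: 23.08
position: [0.5683, 0.2712, 0.0291]
tool_rot: [0.002, -0.017, 1.0, 0.003]
contact_force: [4.4, 18.8, -6.1]
width: -0.0004
grasp_force: 9.4
```

>>> send_rows(targets=[{"x":0,"y":0.02,"z":0,"ax":0,"ay":0,"az":0,"claw":0},{"x":0,"y":0.03,"z":0.03,"ax":0,"ay":0,"az":0,"claw":0},{"x":0,"y":0.03,"z":0.09,"ax":0,"ay":0,"az":0,"claw":0},{"x":0.01,"y":0.0,"z":0.13,"ax":0,"ay":0,"az":0,"claw":0},{"x":0.02,"y":-0.04,"z":0.15,"ax":0,"ay":0,"az":0,"claw":0},{"x":0.02,"y":-0.061,"z":0.15,"ax":0,"ay":0,"az":0,"claw":0},{"x":0.02,"y":-0.061,"z":0.15,"ax":0,"ay":0,"az":0,"claw":0}])

```text
t: 23.95
position: [0.5871, 0.206, 0.1776]
tool_rot: [-0.001, -0.016, 1.0, -0.0]
contact_force: [-0.1, 0.5, -0.5]
width: -0.0002
grasp_force: 0.0
```

Run:
```python
from h import *
J=(.5735,.1188,-1.5372);c,sn=np.cos(J[2]),np.sin(J[2])
def w2j(w): d=w[:2]-np.array(J[:2]);return np.round(1e3*np.array([c*d[0]+sn*d[1],-sn*d[0]+c*d[1]]),1)
snap('wrist','k.png');snap('scene');snap('top')
for cam in('wrist','scene','top'):
  for n,z in(('rail_plain',.033),('rail_drilled',.033),('knob_face',.037),('button_top',.068),('catch_tab',.091)):
    r=lm(cam,n);print(cam,n,r,[w2j(at(cam,q[0],z)) for q in r])
```

```text
wrist rail_plain [([174.3, 214.9], 0.68)] [array([ 0.6, 53.9])]
wrist rail_drilled [([162.1, 46.6], 0.56)] [array([-1.00e-01, -1.18e+02])]
wrist knob_face [([303.7, 166.5], 0.63), ([176.6, 213.4], 0.63)] [array([-141.9,   -1.8]), array([-3.1, 51.1])]
wrist button_top [([251.0, 151.1], 0.7)] [array([-86. , -21.3])]
wrist catch_tab [([256.2, 214.3], 0.71)] [array([-90.7,  33.1])]
scene rail_plain [([258.9, 198.1], 0.84)] [array([ 5.6, 49.4])]
scene rail_drilled [([326.0, 226.6], 0.93)] [array([   6.9, -113.4])]
scene knob_face [([238.9, 254.2], 0.87), ([256.8, 198.0], 0.28)] [array([-147. ,    7.2]), array([ 0.4, 51.8])]
scene button_top [([269.7, 233.1], 0.62)] [array([-91.3, -31.2])]
scene catch_tab [([239.4, 211.9], 0.92)] [array([-91. ,  38.8])]
top rail_plain [([284.2, 200.4], 0.68)] [array([ 3.7, 52.5])]
top rail_drilled [([283.9, 275.9], 0.89)] [array([   0. , -116.6])]
top knob_face [] []
top button_top [([247.6, 234.1], 0.57)] [array([-78.7, -23.1])]
top catch_tab [] []
```

View pics/k.png

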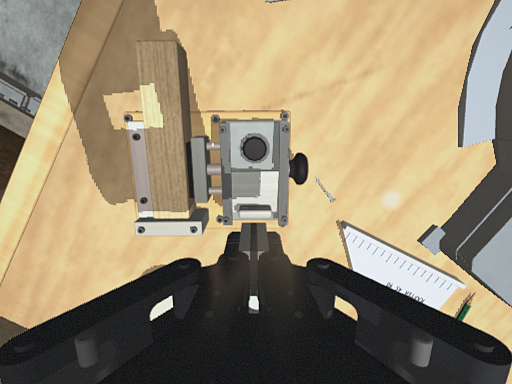

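The knob is back at x -142, the pad is on the rail and the rail end is on the stop, so the clamp is shut. Now I'll close the catch.

>>> send_rows(targets=[{"x":0.03,"y":0.0025,"z":0,"ax":0,"ay":0,"az":0,"claw":0},{"x":0.04,"y":0.0025,"z":-0.01,"ax":0,"ay":0,"az":0,"claw":0},{"x":0.04,"y":0.0025,"z":-0.05,"ax":0,"ay":0,"az":0,"claw":0},{"x":0.04,"y":0.0025,"z":-0.085,"ax":0,"ay":0,"az":0,"claw":0},{"x":0.04,"y":0.0025,"z":-0.0965,"ax":0,"ay":0,"az":0,"claw":0},{"x":0.04,"y":0.0025,"z":-0.0965,"ax":0,"ay":0,"az":0,"claw":0},{"x":0.032,"y":0.002,"z":-0.0965,"ax":0,"ay":0,"az":0,"claw":0},{"x":0.024,"y":0.002,"z":-0.0965,"ax":0,"ay":0,"az":0,"claw":0},{"x":0.016,"y":0.0015,"z":-0.0965,"ax":0,"ay":0,"az":0,"claw":0},{"x":0.009,"y":0.0015,"z":-0.0965,"ax":0,"ay":0,"az":0,"claw":0},{"x":0.002,"y":0.001,"z":-0.0965,"ax":0,"ay":0,"az":0,"claw":0},{"x":-0.004,"y":0.001,"z":-0.0965,"ax":0,"ay":0,"az":0,"claw":0},{"x":-0.007,"y":0.001,"z":-0.0965,"ax":0,"ay":0,"az":0,"claw":0},{"x":-0.007,"y":0.001,"z":-0.0965,"ax":0,"ay":0,"az":0,"claw":0}])

```text
t: 26.6
position: [0.5803, 0.2079, 0.0821]
tool_rot: [-0.0, -0.017, 1.0, 0.0]
contact_force: [0.0, -0.2, -0.3]
width: 0.0004
grasp_force: 0.0
```

>>> send_rows(targets=[{"x":-0.0015,"y":0,"z":0,"ax":0,"ay":0,"az":0,"claw":0},{"x":-0.003,"y":0,"z":0,"ax":0,"ay":0,"az":0,"claw":0},{"x":-0.003,"y":0,"z":0,"ax":0,"ay":0,"az":0,"claw":0}])

```text
t: 26.98
position: [0.5787, 0.2078, 0.0822]
tool_rot: [0.001, -0.017, 1.0, 0.0]
contact_force: [7.5, 0.4, -4.0]
width: -0.0
grasp_force: 3.6
```

At 7.5 N the catch has reached its shut stop, and the position agrees with the open-stop reading. I'll back off and check.

>>> send_rows(targets=[{"x":0.012,"y":0,"z":0,"ax":0,"ay":0,"az":0,"claw":0},{"x":0.015,"y":0,"z":0.04,"ax":0,"ay":0,"az":0,"claw":0},{"x":0.015,"y":0,"z":0.1,"ax":0,"ay":0,"az":0,"claw":0},{"x":0.015,"y":0,"z":0.13,"ax":0,"ay":0,"az":0,"claw":0},{"x":0.015,"y":0,"z":0.13,"ax":0,"ay":0,"az":0,"claw":0},{"x":0.015,"y":0,"z":0.13,"ax":0,"ay":0,"az":0,"claw":0}])

```text
t: 27.72
position: [0.5921, 0.2078, 0.2108]
tool_rot: [-0.001, -0.017, 1.0, -0.0]
contact_force: [0.3, 0.1, -0.0]
width: -0.0001
grasp_force: 0.0
```

Run:
```python
from h import *
J=(.575,.1188,-1.5372);c,sn=np.cos(J[2]),np.sin(J[2])
def w2j(w): d=w[:2]-np.array(J[:2]);return np.round(1e3*np.array([c*d[0]+sn*d[1],-sn*d[0]+c*d[1]]),1)
im=snap('wrist');cv2.imwrite('pics/m.png',cv2.resize(im[0:260,100:340,::-1],None,fx=2.2,fy=2.2))
for cam in('wrist',):
  for n,z in(('rail_plain',.033),('rail_drilled',.033),('knob_face',.037),('button_top',.068),('catch_tab',.091)):
    r=lm(cam,n);print(cam,n,r,[w2j(at(cam,q[0],z)) for q in r])
```

```text
wrist rail_plain [([181.3, 201.1], 0.92)] [array([ 1. , 50.6])]
wrist rail_drilled [([170.2, 48.8], 0.82)] [array([   1.5, -120.5])]
wrist knob_face [([298.5, 161.4], 0.67)] [array([-141.5,    1. ])]
wrist button_top [] []
wrist catch_tab [([252.2, 160.4], 0.8)] [array([-87.2,  -7.6])]
```

View pics/m.png

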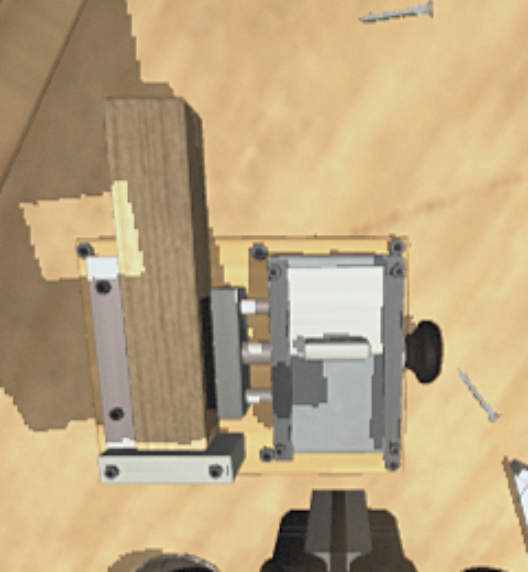

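The plate covers the button with the tab at y -7.6. The rail lies against the stop (y 50.6) and fence, and the knob is in at -141.5.

```bash
python3 -c "
from bench import arm
print(arm.finish_job())"
```

```text
the job is handed in; nothing more can be done
None
```

I turned the rail end for end and laid it back with the plain end against the stop, then shut the clamp and slid the catch back over the button. I handed the job in at about 28 s of the 67 s allowed; no verdict came back, but the last wrist picture showed everything in place.

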